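# Load measured bushings into the flow lanes

### The job

Both white bushings on the measuring microscope's stage have been measured: move each one to the flow lane made for its width, the large one to the wide lane and the small one to the narrow lane. Set it down gently, lying flat on the bed, in the open upper stretch of the lane, uphill of its clear cover; then let go and leave it to slide down to the stop by itself, without pushing it. Reach in under the microscope's head without touching the head, and leave the other things on the bench where they are.

Things in the scene. Friction and masses are not known exactly. Their poses are not given: they have to be found in the camera images.
- bush_large: large bushing: white plastic regular-octagon prism with a brass-lined through bore (22 mm), 46 mm across flats, 38 mm tall, about 0.1 kg, standing on its end face. Origin at its middle (19 mm above its foot); z along the bore; x and y each point at the middle of a flat, and every 45 deg there is another flat
- bush_small: small bushing, same make: 34 mm across flats, 34 mm tall, bore 16 mm, about 0.05 kg, standing on its end face. Origin at its middle (17 mm above its foot); axes as for the large one. One bushing stands under the microscope's lens, the other stands in the open beside it on the same stage; either may be under the lens
- scope: the microscope's fixed base plate, white with a glass inlay, top (the stage) 20 mm above the bench, from -120 to +140 mm in its x and -180 to +140 mm in its y. Origin: on the lens axis at the underside of the plate. A steel column of 32 mm diameter stands at x = +105, y = +105 mm
- scope_head: fixed optical head. Origin on the lens axis at the underside of the black ring light, 190 mm above the stage. Ring light 58 mm across, 22 mm tall; lens tube (48 mm) and camera rise 222 mm above the origin. A white boom 34 mm wide, 99 to 135 mm above the origin, runs to the column; its two focus knobs (36 mm) stick out 24 mm each side of the boom, some 90 mm from the lens axis
- lens_spot (a point): point on the stage top under the lens axis. An upright tool over it would strike the head; a tool leaning 32 to 45 deg, its hand drawn back to the robot's side, passes below
- lane_wide: the wide flow lane: a sloped slide on two aluminium uprights and a base plate 84 x 310 x 8 mm. Origin: centre of the underside of the base plate; x points horizontally down the lane, roughly away from the robot. The bed slopes 24 deg down towards +x, from 188 mm above the bench at the upper end to 50 mm at the stop
- lane_wide_bed: the wide lane's bed. Origin mid-width on the bed surface at the stop's face; x down the slope, z square off the bed, y across (level). White slippery bed from x = -340 mm (upper end) to 0, 54 mm wide between rails that rise upright 5 mm, then flare out 45 deg to 10 mm above the bed, 34 mm from the middle. Stop plate 31 mm high
- wide_load (a point): point on the wide bed's surface, mid-width, 280 mm up from the stop: middle of the open upper stretch (x = -340 to -215 mm in the bed's frame). A clear cover 88 x 140 x 3 mm on four thin pillars outside the rails lies over x = -215 to -75 mm, underside 50 mm above the bed. A bushing let go on the bed slides off at once
- lane_narrow: the narrow flow lane, like the wide one (same length, heights and slope), on a base plate 72 x 310 x 8 mm. The two lanes stand side by side on the robot's right; either may be the left one
- lane_narrow_bed: the narrow lane's bed. Origin mid-width on the bed surface at the stop's face; x down the slope, z square off the bed, y across (level). White slippery bed from x = -340 mm (upper end) to 0, 42 mm wide between rails that rise upright 5 mm, then flare out 45 deg to 10 mm above the bed, 28 mm from the middle. Stop plate 31 mm high
- narrow_load (a point): point on the narrow bed's surface, mid-width, 280 mm up from the stop: middle of the open upper stretch (x = -340 to -215 mm in the bed's frame). A clear cover 76 x 140 x 3 mm on four thin pillars outside the rails lies over x = -215 to -75 mm, underside 46 mm above the bed. A bushing let go on the bed slides off at once
- ref_ball: bystander: steel reference ball of 25 mm on a post with a 56 mm foot, 110 mm tall, loose. Origin at the centre of its underside
- gauge_case: bystander: closed wooden gauge-block case, 90 x 150 x 38 mm, loose. Origin at the centre of its underside
- caliper: bystander: digital caliper lying flat, 235 mm long in its x, 13 mm high, loose. Origin at the middle of the beam, on the bench

How it is judged (in metres and radians):
On the way, in this order (a step that is already met when the one before it is completed fails the run):
1. one bushing is set down flat and still on the bed of its own lane, in the open upper stretch (((x of bush_large in the frame of lane_wide_bed between -0.33 and -0.22 m and y of bush_large in the frame of lane_wide_bed between -0.014 and 0.014 m and z of bush_large in the frame of lane_wide_bed between 0.013 and 0.026 m and angle between the z axis of bush_large and the z axis of lane_wide_bed, either way round below 0.17 rad and linear speed of bush_large below 0.06 m/s) or (x of bush_small in the frame of lane_narrow_bed between -0.33 and -0.22 m and y of bush_small in the frame of lane_narrow_bed between -0.014 and 0.014 m and z of bush_small in the frame of lane_narrow_bed between 0.011 and 0.024 m and angle between the z axis of bush_small and the z axis of lane_narrow_bed, either way round below 0.17 rad and linear speed of bush_small below 0.06 m/s))), for 0.1 s.
2. that bushing has slid to its stop, and the other is set down flat and still on the bed of its own lane, in the open upper stretch ((((x of bush_large in the frame of lane_wide_bed between -0.03 and 0.002 m and y of bush_large in the frame of lane_wide_bed between -0.012 and 0.012 m and z of bush_large in the frame of lane_wide_bed between 0.015 and 0.023 m and angle between the z axis of bush_large and the z axis of lane_wide_bed, either way round below 0.08 rad) and (x of bush_small in the frame of lane_narrow_bed between -0.33 and -0.22 m and y of bush_small in the frame of lane_narrow_bed between -0.014 and 0.014 m and z of bush_small in the frame of lane_narrow_bed between 0.011 and 0.024 m and angle between the z axis of bush_small and the z axis of lane_narrow_bed, either way round below 0.17 rad and linear speed of bush_small below 0.06 m/s)) or ((x of bush_small in the frame of lane_narrow_bed between -0.024 and 0.002 m and y of bush_small in the frame of lane_narrow_bed between -0.012 and 0.012 m and z of bush_small in the frame of lane_narrow_bed between 0.013 and 0.021 m and angle between the z axis of bush_small and the z axis of lane_narrow_bed, either way round below 0.08 rad) and (x of bush_large in the frame of lane_wide_bed between -0.33 and -0.22 m and y of bush_large in the frame of lane_wide_bed between -0.014 and 0.014 m and z of bush_large in the frame of lane_wide_bed between 0.013 and 0.026 m and angle between the z axis of bush_large and the z axis of lane_wide_bed, either way round below 0.17 rad and linear speed of bush_large below 0.06 m/s)))), for 0.1 s.
At the end, for the whole second after the job is handed in: The large bushing stands in the wide lane and the small one in the narrow lane, each flat on the bed (within about 4 deg and 4 mm), against the stop (within 7 mm), at rest (x of bush_large in the frame of lane_wide_bed between -0.03 and 0.002 m and y of bush_large in the frame of lane_wide_bed between -0.012 and 0.012 m and z of bush_large in the frame of lane_wide_bed between 0.015 and 0.023 m and angle between the z axis of bush_large and the z axis of lane_wide_bed, either way round below 0.08 rad and linear speed of each of bush_large, bush_small below 0.01 m/s and x of bush_small in the frame of lane_narrow_bed between -0.024 and 0.002 m and y of bush_small in the frame of lane_narrow_bed between -0.012 and 0.012 m and z of bush_small in the frame of lane_narrow_bed between 0.013 and 0.021 m and angle between the z axis of bush_small and the z axis of lane_narrow_bed, either way round below 0.08 rad); the robot touches nothing.
It fails at once if the microscope's head is touched (more than 1.5 N) (contact force between scope_head and anything else above 1.5 N).
It fails at once if the fingers push or drag a bushing down the covered or lower part of its lane ((x of bush_large in the frame of lane_wide_bed between -0.2 and 0.01 m and y of bush_large in the frame of lane_wide_bed between -0.03 and 0.03 m and z of bush_large in the frame of lane_wide_bed between 0 and 0.035 m and contact force between bush_large and the fingers above 0.5 N) or (x of bush_small in the frame of lane_narrow_bed between -0.2 and 0.01 m and y of bush_small in the frame of lane_narrow_bed between -0.03 and 0.03 m and z of bush_small in the frame of lane_narrow_bed between 0 and 0.035 m and contact force between bush_small and the fingers above 0.5 N)).
It fails at once if the reference ball, the gauge case or the caliper is moved more than 20 mm (distance of any of ref_ball, gauge_case, caliper from where it was at the start of the episode above 0.02 m).
It also fails if it takes over 72 s, if anything falls off the work surface, if the arm or the gripper's body presses on something with over 40 N, if the wrist force passes 120 N, or if a joint passes its speed limit or range.

### The arm

A 7-joint arm with a two-finger parallel gripper is mounted at the origin on the work surface. World frame = base frame: x ahead of the robot, y to its left, z up, the work surface at z = 0. Lengths are in m, angles in degrees, forces in N, time in s.
With the tool pointing down it reaches from about 0.425 to 0.975 m from the base axis. Payload 16.7 kg.
Tool frame: the origin (TCP) lies between the finger pads; the fingertips stand 11 mm ahead of it and the grasp point (between the pads) lies 8 mm behind it (r.tcp_to_tips is the distance from the TCP to the fingertips, in m); z points along the fingers, y is the line along which they close (so a half turn about z gives the same grasp; the last joint's range is limited). The gripper opens to 85 mm and grips with 20 to 120 N. Pads are 22 mm wide; open, the fingers measure 114 mm over their backs; the gripper's body (76 mm by 85 mm) begins 54 mm behind the grasp point. The pads swing forward as they close: fully open they stand 13 mm farther back than shut.
Start: joints at [57.554, 24.414, 4.234, 92.017, -1.954, 63.644, -3.845], TCP at [0.273, -0.617, 0.242] pointing down, gripper open.
Joint ranges: [-163.25, 163.25], [-28.42, 122.38], [-70.27, 78.77], [12.13, 141.07], [-58.53, 238.53], [9.26, 117.41], [-156.51, 156.51]. Speed limits (degrees/s): [108.29, 108.29, 136.94, 136.94, 172.46, 172.46, 172.46].

### API

Orientations are given as a 3x3 rotation matrix whose columns are the frame's x, y, z axes.
In Python, from rig import r gives the robot as it stands. Calls block until the motion is done:
- r.move_pose(position, orientation): joint-space move of the TCP to a pose.
- r.servo_line(position, frame=None, rate=0.15): straight line of the TCP; frame=None keeps the orientation; rate is the mean speed in m/s.
- r.set_joints(angles): joint-space move.
- r.command_gripper(opening): opening from 0.0 (shut) to 1.0 (fully open); the grip force is fixed at half the most; returns when the fingers have stopped.
- r.pause(seconds).
- r.ik(position, orientation): joint angles nearest the present ones, or None.
- r.observe(): the state.
- r.snapshot(name): name is "side" or "top" or "wrist"; returns a dict with "pixels" (480x640x3 uint8, blue, green, red), "depth" (480x640 float32, m along the optical axis (not along the pixel's ray), 0 where there is no reading), "fov_y" (degrees; the focal length in pixels is half the picture's height over the tangent of half this angle, whatever the lens; pixels are square), "cx", "cy" (the principal point, pixels), "camera_from_world" (4x4, takes a point from world to camera coordinates); the wrist camera has in their place "mount" (4x4, takes a point from camera to tool coordinates, whose origin is the TCP and whose axes are the flange's). Camera axes: x right, y down, z forward; pixel columns grow to the right and rows downward; lengths in m; the calibration is good to about 2 mm. A picture is of the moment at which its call begins: read the wrist's pose just before it.
A pose or a line that the arm cannot do raises r.IKError and nothing moves.
- r.finish_job(): hands the job in; it is judged then, once.
Trained networks look in a picture, given as the dict that the camera call returned (one of the last four; its "shot" number tells which), for a name from the list of things; names that differ only in an ending like _2 or _b are one class to them, and where a whole thing is asked for, a point or a joint stands for the part that bears it (a point fixed in the world has none). Each returns a list of dicts, best first, with "confidence" (0 to 1); they miss things now and then, are a little off and sometimes report something else, mostly with a low value. They report only what shows in the picture. A call takes as long as a camera call.
- r.spot_in(picture, name): "pixel" ([column, row] in pixels, amid what is visible of it).
- r.mark_of(picture, name): "pixel" ([column, row] in pixels: a listed point, or the origin of a listed thing).
The state is a dict: "t": time; "joints": joint angles; "qvel": joint speeds; "joint_torque": joint torques, N m; "eef_pos": TCP position; "tcp_rot": TCP orientation; "contact_force": force on the tool from outside, world axes, zero at the start; "moment": the same for the moment, N m; "opening": opening from 0.0 (shut) to 1.0 (fully open); "gripper_force": force on a finger pad.
Only numpy, scipy, OpenCV 4.12 (cv2) and the standard library are available. Lean on these libraries where they do the work, as an engineer would, in place of code of your own. Each camera call takes 0.05 s, during which the arm holds its last target. There are 200 camera calls.

## Working session

There is one attempt and no reset: what is moved stays moved. The work goes in short steps, each a Python script; the robot and the scene stay as the last script left them, time stands still between calls to the robot, and variables do not carry over. Pictures are saved under pics/ and viewed, at most 10 in all, crops included, and the job is handed in when it is done.

```bash
mkdir -p pics; ls; cat > h.py <<'E'
from rig import r
import numpy as np, cv2
def K(s):
    f=240/np.tan(np.radians(s["fov_y"])/2); return f
def shot(n):
    o=r.observe(); s=r.snapshot(n)
    if "camera_from_world" in s: s["T"]=np.linalg.inv(np.array(s["camera_from_world"]))
    else:
        W=np.eye(4); W[:3,:3]=o["tcp_rot"]; W[:3,3]=o["eef_pos"]; s["T"]=W@np.array(s["mount"])
    return s
def ray(s,p):
    f=K(s); d=np.array([(p[0]-s["cx"])/f,(p[1]-s["cy"])/f,1.]); return s["T"][:3,3], s["T"][:3,:3]@d
def atz(s,p,z):
    o,d=ray(s,p); return o+d*(z-o[2])/d[2]
def bydepth(s,p):
    u,v=int(round(p[0])),int(round(p[1])); w=s["depth"][max(v-2,0):v+3,max(u-2,0):u+3]; w=w[w>0]
    if not len(w): return None
    o,d=ray(s,p); return o+d*np.median(w)
def cloud(s):
    v,u=np.mgrid[:480,:640]; f=K(s); z=s["depth"]
    P=np.stack([(u-s["cx"])/f*z,(v-s["cy"])/f*z,z],-1)@s["T"][:3,:3].T+s["T"][:3,3]
    P[z<=0]=np.nan; return P
def tri(l):
    A=np.zeros((3,3));b=np.zeros(3)
    for o,d in l:
        d=d/np.linalg.norm(d);M=np.eye(3)-np.outer(d,d);A+=M;b+=M@o
    return np.linalg.solve(A,b)
E
cat > a.py <<'E'
from h import *
np.set_printoptions(precision=4,suppress=True)
names="bush_large bush_small scope scope_head lens_spot lane_wide lane_wide_bed wide_load lane_narrow lane_narrow_bed narrow_load ref_ball gauge_case caliper".split()
S={n:shot(n) for n in("side","top")}
for k,s in S.items():
    cv2.imwrite(f"pics/{k}0.png",s["pixels"]); np.save(f"pics/{k}0.npy",cloud(s))
    print(k,s["T"][:3,3],s["T"][:3,2])
rays={}
for n in names:
    for k,s in S.items():
        m=r.mark_of(s,n)[:2]
        for x in m: print(n,k,np.round(x["pixel"]),round(x["confidence"],2),bydepth(s,x["pixel"]))
        if m and m[0]["confidence"]>.3: rays.setdefault(n,[]).append(ray(s,m[0]["pixel"]))
    if len(rays.get(n,[]))==2: print("   tri",n,tri(rays[n]))
print(r.observe()["t"])
E
python3 a.py
```

```text
pics
side [ 0.2622 -1.02    1.1906] [ 0.2006  0.6711 -0.7137]
top [ 0.3936 -0.0506  1.3079] [ 0.1377  0.0234 -0.9902]
bush_large side [319. 216.] 0.76 [0.6182 0.1211 0.0473]
bush_large top [250. 217.] 0.67 [0.6258 0.1237 0.0212]
   tri bush_large [0.6195 0.1202 0.0482]
bush_small side [304. 191.] 0.57 [0.6059 0.2264 0.0521]
bush_small top [202. 216.] 0.71 [0.6221 0.2387 0.0366]
   tri bush_small [0.6153 0.2383 0.0413]
scope side [307. 199.] 0.6 [0.6136 0.2241 0.0241]
scope top [202. 218.] 0.64 [0.6187 0.2408 0.0254]
scope top [252. 219.] 0.26 [0.6192 0.1195 0.021 ]
   tri scope [0.6211 0.2458 0.0037]
scope_head top [184. 203.] 0.74 [0.6071 0.2259 0.2622]
lens_spot side [310. 198.] 0.78 [0.623  0.2235 0.0256]
lens_spot top [202. 219.] 0.81 [0.6172 0.2417 0.0252]
lens_spot top [324. 269.] 0.66 [ 0.4885 -0.0597  0.1614]
   tri lens_spot [0.625  0.2458 0.0047]
lane_wide side [329. 280.] 0.69 [ 0.5847 -0.0691  0.0083]
lane_wide top [326. 238.] 0.89 [ 0.5601 -0.0619  0.1294]
   tri lane_wide [ 0.5823 -0.0637  0.0019]
lane_wide_bed side [388. 256.] 0.75 [ 0.7393 -0.0721  0.0535]
lane_wide_b
[... 527 characters left out ...]
19 -0.2743  0.0513]
narrow_load side [324. 315.] 0.57 [ 0.5029 -0.2834  0.1676]
narrow_load top [425. 261.] 0.69 [ 0.5102 -0.2761  0.164 ]
   tri narrow_load [ 0.508  -0.2768  0.1581]
ref_ball side [249. 265.] 0.82 [0.4027 0.0368 0.0105]
ref_ball side [324. 281.] 0.63 [ 0.5726 -0.0681  0.0072]
ref_ball top [278. 306.] 0.88 [0.4088 0.0418 0.1083]
   tri ref_ball [ 0.4075  0.051  -0.0058]
gauge_case side [217. 179.] 0.97 [0.3826 0.3663 0.0389]
gauge_case top [129. 309.] 0.74 [0.3944 0.4024 0.0376]
   tri gauge_case [ 0.3907  0.4179 -0.0045]
caliper side [356. 432.] 0.97 [ 0.513  -0.4771  0.0128]
caliper top [491. 266.] 0.81 [ 0.5187 -0.4629  0.0145]
   tri caliper [ 0.5188 -0.4689 -0.0054]
1.5
```

View pics/side0.png

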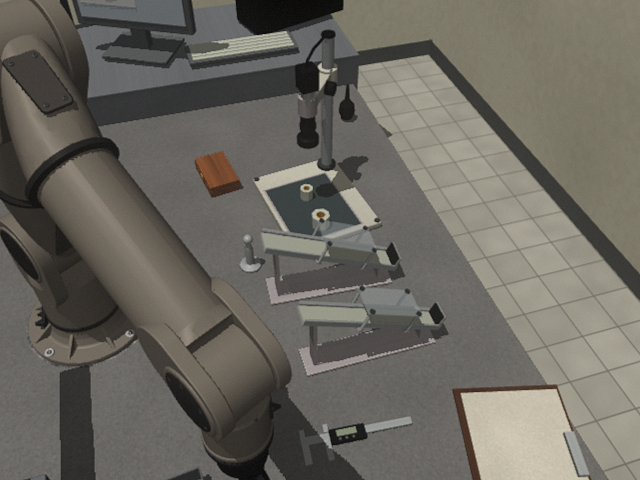

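View pics/top0.png

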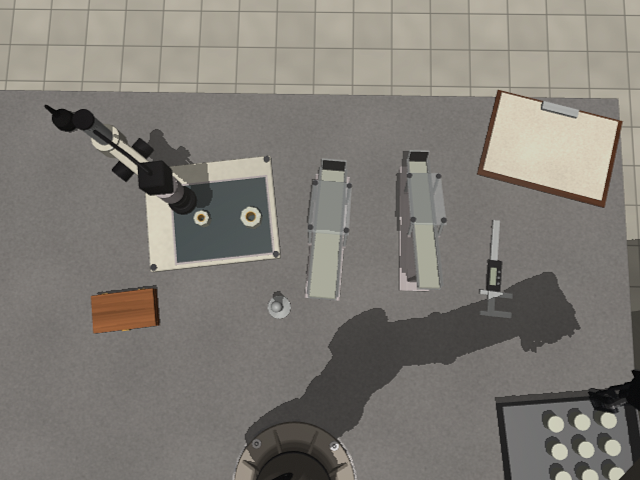

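The side view shows the scope with the small bushing under the lens at (304,191) and the large one in the open at (320,216). The wide lane is the left one (bed about y=-0.07) and the narrow lane is the right one. The top view agrees: small (202,217), large (250,217), beds around (325,270) and (426,262). Next I'll take a closer look with the wrist camera.

```bash
cat > b.py <<'E'
from h import *
np.set_printoptions(precision=4,suppress=True)
o=r.observe(); print(o["tcp_rot"],r.tcp_to_tips,o["opening"],o["contact_force"])
s=r.snapshot("wrist"); print(s["mount"],s["fov_y"])
R0=np.array(o["tcp_rot"]); 
def look(target,h,name,marks,tilt=0):
    M=np.array(s["mount"]); R=np.array([[1,0,0],[0,-1,0],[0,0,-1.]])
    best=None
    for R in (R,R@np.diag([-1,-1,1.])):
        z=(R@M[:3,:3])[:,2]; cam=np.array(target)-z*h/abs(z[2]); p=cam-R@M[:3,3]
        q=r.ik(p,R)
        if q is not None:
            c=np.abs(np.array(q)-r.observe()["joints"]).max()
            if best is None or c<best[0]: best=(c,p,R)
    print(name,best and (best[1],best[2][:,0]))
    r.move_pose(best[1],best[2]); r.pause(.2)
    w=shot("wrist"); cv2.imwrite(f"pics/{name}.png",w["pixels"]); np.savez(f"pics/{name}.npz",P=cloud(w),T=w["T"],img=w["pixels"])
    for n in marks:
        for x in r.mark_of(w,n)[:2]: print(n,np.round(x["pixel"]),round(x["confidence"],2),bydepth(w,x["pixel"]))
if __name__=="__main__":
    look([.56,-.17,.12],.45,"lanes",["lane_wide_bed","wide_load","lane_narrow_bed","narrow_load"])
    print(r.observe()["t"])
E
python3 b.py
```

```text
[[ 0.9144  0.4048  0.    ]
 [ 0.4048 -0.9144  0.    ]
 [ 0.     -0.     -1.    ]] 0.011 1.0014927430317506 [0.3227 0.5908 0.0659]
[[-0.     -0.9644 -0.2646  0.066 ]
 [ 1.      0.0001 -0.0006 -0.0002]
 [ 0.0006 -0.2646  0.9644 -0.1313]
 [ 0.      0.      0.      1.    ]] 63.90851243606981
lanes (array([ 0.6175, -0.1704,  0.4387]), array([1., 0., 0.]))
lane_wide_bed [251.  94.] 0.86 [ 0.7372 -0.078   0.0511]
wide_load [229. 318.] 0.81 [ 0.4833 -0.0602  0.1634]
lane_narrow_bed [411.  74.] 0.79 [ 0.7605 -0.2788  0.0504]
narrow_load [418. 300.] 0.97 [ 0.5065 -0.2771  0.1643]
4.1417
```

```bash
cat > c.py <<'E'
from h import *
np.set_printoptions(precision=4,suppress=True)
def frame(load,psi):
    a=np.radians(24);c,s=np.cos(psi),np.sin(psi)
    x=np.array([np.cos(a)*c,np.cos(a)*s,-np.sin(a)]);y=np.array([-s,c,0]);z=np.cross(x,y)
    return np.stack([x,y,z],1),np.array(load)+.28*x
for nm,load,psi,hw in (("wide",[.4833,-.0602,.1634],-.07,.027),("narrow",[.5065,-.2771,.1643],-.01,.021)):
  for src in ("lanes","top0"):
    P=np.load("pics/lanes.npz")["P"] if src=="lanes" else np.load("pics/top0.npy")
    P=P.reshape(-1,3);P=P[~np.isnan(P[:,0])]
    L,ps=np.array(load),psi
    for it in range(3):
        R,O=frame(L,ps);Q=(P-O)@R
        b=Q[(Q[:,0]>-.33)&(Q[:,0]<-.225)&(abs(Q[:,1])<hw-.006)&(abs(Q[:,2])<.02)]
        C=np.linalg.lstsq(np.c_[b[:,:2],np.ones(len(b))],b[:,2],rcond=None)[0]
        dz=np.median(b[:,2])
        t=Q[(Q[:,0]>-.335)&(Q[:,0]<-.22)&(abs(Q[:,1])<hw+.014)&(Q[:,2]>dz+.004)&(Q[:,2]<dz+.016)]
        # rail centre per x bin
        pts=[]
        for x in np.arange(-.33,-.225,.01):
            k=t[(t[:,0]>=x)&(t[:,0]<x+.01)]; l=k[k[:,1]>0,1]; g=k[k[:,1]<0,1]
            if len(l)>1 and len(g)>1: pts.append((x+.005,(l.mean()+g.mean())/2,l.max()-g.min(),l.min()-g.max()))
        pts=np.array(pts)
        if len(pts)<3: print("few",len(pts));break
        m,c=np.polyfit(pts[:,0],pts[:,1],1)
        # uphill end
        e=Q[(abs(Q[:,1])<hw-.006)&(abs(Q[:,2]-dz)<.006)&(Q[:,0]<-.25)][:,0].min()
        L=L+R[:,2]*dz+R[:,1]*(c-m*.28)
        # yaw only updated lightly
        print(nm,src,"slope",C[:2],"dz",dz,"m",m,"c@load",c-m*.28,"width",pts[:,2:].mean(0),"upend",e,"n",len(b),len(pts))
    # yaw from the stop's plate and rails, lower
    k=Q[(Q[:,0]>-.01)&(Q[:,0]<.012)&(abs(Q[:,1])<.045)&(Q[:,2]>.018)&(Q[:,2]<.04)]
    if len(k): print("  stop",k[:,0].mean(),"y range",np.percentile(k[:,1],[2,98]))
    print("  load",L)
E
python3 c.py
```

```text
wide lanes slope [-0.0007  0.0013] dz -0.00012668294379436024 m -0.0009132139978120031 c@load 0.0009145835361656524 width [0.067  0.0538] upend -0.341356932134544 n 3289 5
wide lanes slope [-0.0007  0.0009] dz -3.7862283838553516e-07 m -0.000913213997811981 c@load -1.5178830414797062e-18 width [0.067  0.0538] upend -0.341356932134544 n 3262 5
wide lanes slope [-0.0007  0.0009] dz -3.749179582784347e-18 m -0.0009132139978120504 c@load -4.607859233063394e-18 width [0.067  0.0538] upend -0.341356932134544 n 3262 5
  stop 0.0015067427603886563 y range [-0.0283  0.0292]
  load [ 0.4833 -0.0593  0.1633]
wide top0 slope [ 0.0026 -0.005 ] dz 0.0008971702706630201 m -0.003848777023395421 c@load 0.0009190379026571469 width [0.066  0.0294] upend -0.34181005613024007 n 841 11
wide top0 slope [ 0.0022 -0.0016] dz 2.2156520095464633e-05 m -0.004573127287600306 c@load -2.052325748580497e-05 width [0.066  0.0294] upend -0.34181005613024007 n 841 11
wide top0 slope [ 0.0022 -0.0016] dz 3.131575297713885e-17 m -0.004573127287600296 c@load 1.2793585635328952e-17 width [0.066  0.0294] upend -0.341810056
[... 609 characters left out ...]
95 n 2444 9
  stop 0.0038454489086439687 y range [-0.0216  0.0243]
  load [ 0.5065 -0.2776  0.1642]
narrow top0 slope [-0.0003  0.0021] dz 0.0009390569403105646 m 0.005944039678713242 c@load -0.0021167868500366134 width [0.054 0.026] upend -0.33925236900740324 n 591 11
narrow top0 slope [-0.0003  0.0004] dz 5.0102177102306e-05 m -0.0020623219922762423 c@load -0.00013901309863336418 width [0.054  0.0271] upend -0.3392523690074033 n 599 11
narrow top0 slope [-0.0001  0.0009] dz 5.931041672010739e-06 m -0.002524295092431537 c@load -2.078878950700653e-05 width [0.054  0.0271] upend -0.3392523690074032 n 600 11
  stop 0.004725088553863022 y range [-0.0214  0.0247]
  load [ 0.5069 -0.2794  0.1652]
```

View pics/lanes.png

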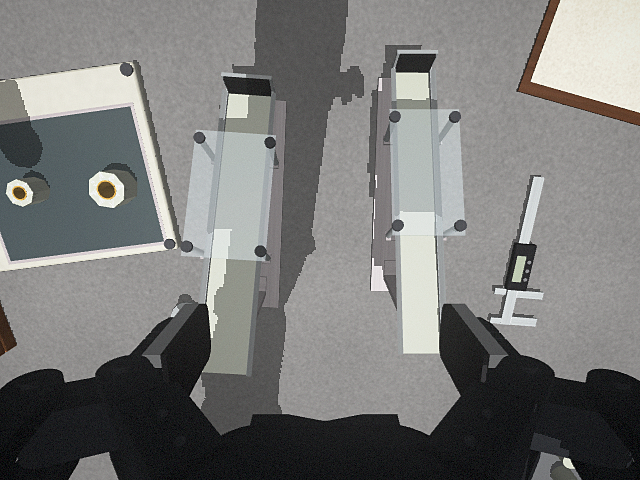

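The two bushings show at (109,189) and (19,192) with no obstruction, and the lane beds are well fitted. Next I'll check reachability and then look closely from a leaning pose.

```bash
cat >> h.py <<'E'
def Rt(phi,lean,flip=-1):
    "phi heading (rad), lean (rad) hand drawn back; flip -1: camera to the robot's side"
    h=np.array([np.cos(phi),np.sin(phi),0]);u=np.array([0,0,1.])
    z=np.sin(lean)*h-np.cos(lean)*u; x=flip*(np.cos(lean)*h+np.sin(lean)*u)
    return np.stack([x,np.cross(z,x),z],1)
E
cat > d.py <<'E'
from h import *
np.set_printoptions(precision=2,suppress=True)
d=np.radians
for fl in (-1,1):
  for nm,p,leans,phis in (("large",[.62,.12,.055],(15,22,30),(-20,0,20)),("largepre",[.55,.12,.2],(15,22,30),(-20,0,20)),("small",[.615,.24,.05],(36,40),(-10,5,20,35)),("smallpre",[.52,.22,.17],(36,40),(-10,5,20,35)),
   ("wide",[.483,-.06,.2],(-9,-2,6),(-4,)),("narrow",[.507,-.278,.2],(12,16),(0,))):
    for l in leans:
      print(fl,nm,l,[(ph,None if (q:=r.ik(p,Rt(d(ph),d(l),fl))) is None else np.round(np.array(q)).astype(int).tolist()) for ph in phis])
print(r.observe()["joints"])
E
python3 d.py
```

```text
-1 large 15 [(-20, [1, 31, -28, 114, 46, 35, 10]), (0, [13, 34, -41, 115, 52, 34, 27]), (20, [29, 42, -59, 114, 60, 40, 45])]
-1 large 22 [(-20, [-5, 30, -24, 118, 59, 32, -6]), (0, [7, 30, -34, 120, 65, 26, 12]), (20, [31, 41, -59, 119, 73, 33, 33])]
-1 large 30 [(-20, [-12, 29, -20, 123, 78, 32, -27]), (0, [-2, 28, -24, 126, 93, 21, -19]), (20, [24, 34, -48, 125, 95, 21, 9])]
-1 largepre 15 [(-20, [6, 14, -35, 116, 27, 45, 24]), (0, [10, 13, -36, 118, 22, 40, 50]), (20, [32, 18, -58, 117, 25, 40, 70])]
-1 largepre 22 [(-20, [3, 12, -34, 121, 37, 41, 13]), (0, [8, 10, -35, 123, 29, 32, 42]), (20, [34, 14, -58, 122, 25, 30, 69])]
-1 largepre 30 [(-20, [-2, 11, -33, 125, 52, 39, -3]), (0, [4, 7, -32, 128, 45, 24, 25]), (20, [35, 11, -57, 128, 29, 18, 65])]
-1 small 36 [(-10, [-20, 33, -25, 122, 91, 39, -39]), (5, [4, 38, -48, 124, 105, 43, -28]), (20, [18, 43, -59, 125, 111, 38, -12]), (35, [23, 43, -58, 124, 112, 25, 5])]
-1 small 40 [(-10, [-21, 34, -25, 124, 98, 43, -47]), (5, [11, 45, -59, 126, 112, 54, -30]), (20, [18, 44, -59, 128, 121, 41, -20]), (35, [24, 45, -58, 127, 126, 27
[... 1572 characters left out ...]
 (5, [-57, 33, 25, 130, 150, 17, 86]), (20, [-34, 30, 4, 130, 166, 20, 94]), (35, [-9, 31, -17, 128, 183, 17, 102])]
1 smallpre 36 [(-10, [-103, 28, 72, 133, 0, 12, -140]), (5, None), (20, None), (35, [34, 19, -67, 132, 77, 13, -153])]
1 smallpre 40 [(-10, [4, 21, -59, 130, 82, 52, 147]), (5, [-84, 12, 47, 139, 93, 14, 145]), (20, [-39, 8, 4, 139, 122, 11, 136]), (35, [-41, 8, 16, 139, 232, 10, 45])]
1 wide -9 [(-4, [10, 15, -12, 112, 2, 63, -97])]
1 wide -2 [(-4, [11, 11, -12, 116, 3, 55, -97])]
1 wide 6 [(-4, [12, 7, -14, 121, 3, 46, -98])]
1 narrow 12 [(0, [30, 13, -5, 114, -6, 42, -61])]
1 narrow 16 [(0, [31, 12, -5, 117, -10, 37, -57])]
[ 15.77  15.63  -7.99  80.27   2.16  84.25 -82.15]
```

```bash
cat > e.py <<'E'
from h import *
np.set_printoptions(precision=4,suppress=True)
r.move_pose([.47,.08,.30],Rt(0,np.radians(22)))
r.move_pose([.52,.13,.24],Rt(0,np.radians(22))); r.pause(.2)
w=shot("wrist"); cv2.imwrite("pics/bush.png",w["pixels"]); np.savez("pics/bush.npz",P=cloud(w),T=w["T"])
for n in("bush_large","bush_small","lens_spot","scope_head"):
    for x in r.mark_of(w,n)[:2]: print(n,np.round(x["pixel"]),round(x["confidence"],2),bydepth(w,x["pixel"]))
P=cloud(w)
for nm,c,z0 in(("L",(.62,.12),.058),("S",(.615,.238),.054)):
    m=(np.hypot(P[...,0]-c[0],P[...,1]-c[1])<.04)&(abs(P[...,2]-z0)<.006)
    Q=P[m]
    if len(Q)<30: print(nm,"few",len(Q));continue
    H=cv2.convexHull(Q[:,:2].astype(np.float32))[:,0]
    (cx,cy),rad=cv2.minEnclosingCircle(H)
    ths=np.radians(np.arange(0,45,1)); 
    # octagon: for each yaw, sum of square widths over 4 normals -> minimal when normals hit flats
    W=[]
    for t in ths:
        w_=[np.ptp(Q[:,:2]@[np.cos(t+k*np.pi/4),np.sin(t+k*np.pi/4)]) for k in range(4)]; W.append(w_)
    W=np.array(W);i=W.sum(1).argmin();t=ths[i]
    n=np.array([[np.cos(t+k*np.pi/4),np.sin(t+k*np.pi/4)] for k in range(4)])
    mid=[(Q[:,:2]@v).max()/2+(Q[:,:2]@v).min()/2 for v in n]
    print(nm,len(Q),"z",np.median(Q[:,2]),"circ",cx,cy,rad,"yaw",np.degrees(t),"widths",W[i],"centre",np.linalg.lstsq(n,mid,rcond=None)[0], "sumrange",W.sum(1).min(),W.sum(1).max())
print(r.observe()["t"])
E
python3 e.py
```

```text
bush_large [316. 230.] 0.89 [0.6057 0.1213 0.0577]
bush_small [439. 224.] 0.87 [0.6021 0.2317 0.054 ]
L 1578 z 0.05753300436180003 circ 0.618462324142456 0.11891882121562958 0.02523154579102993 yaw 36.0 widths [0.0467 0.0461 0.0459 0.0471] centre [0.6183 0.1191] sumrange 0.18582000260349113 0.19724764626981584
S 963 z 0.053521172615835555 circ 0.6141539216041565 0.23808851838111877 0.01897943764925003 yaw 25.0 widths [0.0365 0.0356 0.0339 0.0349] centre [0.614  0.2384] sumrange 0.14092911126263355 0.14779480993345961
7.2833
```

View pics/bush.png

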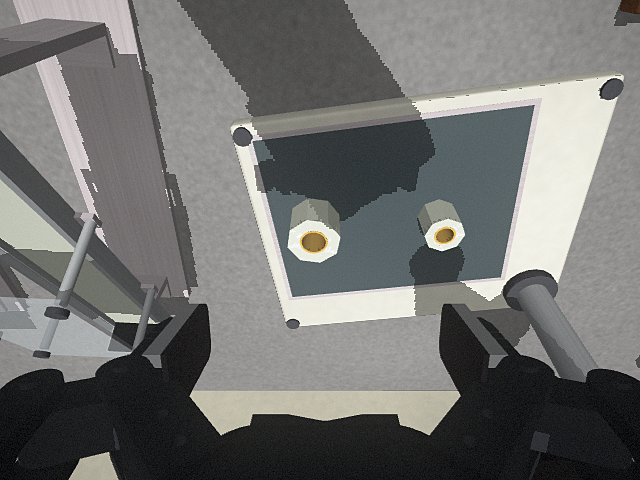

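The picture shows the large bushing's top at (314,242) and the small one's at (444,235), both standing. Their octagon yaws are 36° and 25°. Next I'll check where the fingertips stand at the grasping openings.

```bash
cat > f.py <<'E'
from h import *
np.set_printoptions(precision=4,suppress=True)
for g in (1.0,.54,.40):
    r.command_gripper(g); w=shot("wrist"); o=r.observe()
    P=(cloud(w).reshape(-1,3)-o["eef_pos"])@np.array(o["tcp_rot"]); P=P[~np.isnan(P[:,0])]
    k=P[(abs(P[:,1])<.075)&(abs(P[:,0])<.03)&(P[:,2]<.03)&(P[:,2]>-.06)]
    for s in (1,-1):
        f=k[k[:,1]*s>0]; tip=f[f[:,2]>np.percentile(f[:,2],99)-.004]
        print(g,o["opening"],s,"tipz",np.percentile(f[:,2],[95,99,99.8]),"tip y",np.percentile(abs(tip[:,1]),[1,99]),"x",np.percentile(tip[:,0],[1,99]))
E
python3 f.py
```

```text
1.0 0.9997615379254894 1 tipz [-0.0127 -0.0057 -0.003 ] tip y [0.0421 0.0533] x [-0.0097  0.0122]
1.0 0.9997615379254894 -1 tipz [-0.0127 -0.0056 -0.003 ] tip y [0.0425 0.0542] x [-0.0098  0.0122]
0.54 0.54034134044373 1 tipz [-0.0067  0.003   0.0072] tip y [0.0227 0.0348] x [-0.0097  0.0122]
0.54 0.54034134044373 -1 tipz [-0.007  0.003  0.007] tip y [0.0231 0.0353] x [-0.0093  0.0124]
0.4 0.39949927604018665 1 tipz [-0.0068  0.0039  0.008 ] tip y [0.0168 0.029 ] x [-0.0091  0.0124]
0.4 0.39949927604018665 -1 tipz [-0.0067  0.0039  0.0083] tip y [0.0171 0.0294] x [-0.0095  0.0123]
```

```bash
cat >> h.py <<'E'
def pick(c,top,H,phi,lean,ht,op,back=.13):
    R=Rt(phi,lean); g=np.array([c[0],c[1],top-H+ht])
    r.move_pose(g-back*R[:,2],R); r.command_gripper(op); r.pause(.1)
    r.servo_line(g,rate=.12); print("at",np.round(r.observe()["eef_pos"]-g,4),r.observe()["contact_force"])
    r.command_gripper(0.); o=r.observe(); print("grip",o["opening"]*85,o["gripper_force"])
    r.servo_line(g+[0,0,.008],rate=.06)
    r.servo_line(g-back*R[:,2]+[0,0,.02],rate=.2); o=r.observe(); print("held",o["opening"]*85,o["gripper_force"],"t",o["t"])
def place(load,psi,lean,ht,op,via):
    a=np.radians(24); x=np.array([np.cos(a)*np.cos(psi),np.cos(a)*np.sin(psi),-np.sin(a)])
    n=np.array([np.sin(a)*np.cos(psi),np.sin(a)*np.sin(psi),np.cos(a)])
    R=Rt(psi,lean-a); g=np.array(load)-.003*x+ht*n
    for v in via: r.move_pose(v,R)
    r.servo_line(g+.06*n,rate=.2); r.servo_line(g+.004*n,rate=.1); r.pause(.3)
    f0=np.array(r.observe()["contact_force"])
    for k in np.arange(.003,-.0021,-.0005):
        r.servo_line(g+k*n,rate=.02); df=(np.array(r.observe()["contact_force"])-f0)@n
        if df>3: break
    print("contact k",k,df); r.pause(.3)
    o=r.observe(); print("opening",o["opening"]*85)
    r.command_gripper(op); r.pause(.6)
    r.servo_line(np.array(o["eef_pos"])+.09*n-.03*x,rate=.2); print("t",r.observe()["t"])
E
cat > g.py <<'E'
from h import *
np.set_printoptions(precision=4,suppress=True)
d=np.radians
pick((.6183,.1191),.0578,.038,d(-9),d(22),.025,.75)
o=r.observe(); r.servo_line([.47,.07,.32],rate=.25)
w=r.snapshot("wrist"); cv2.imwrite("pics/held.png",w["pixels"])
E
python3 g.py
```

```text
at [0.0001 0.0002 0.0006] [ 0.0911 -0.2789  0.4192]
grip 44.326856725260214 59.9624374875566
held 44.36100395372523 61.37846577214077 t 12.05
```

View pics/held.png

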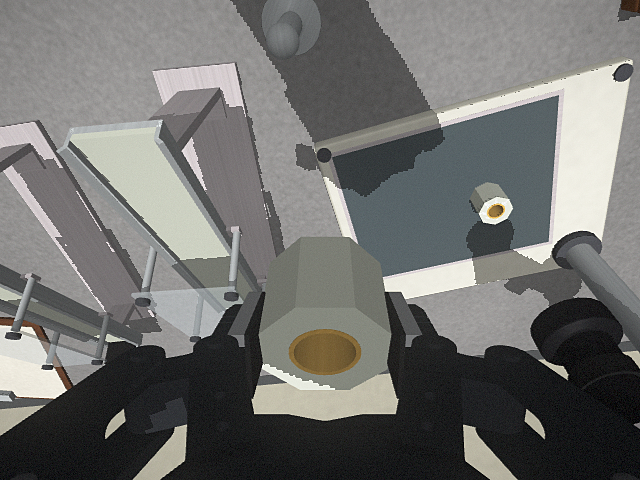

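```bash
cat > i.py <<'E'
from h import *
np.set_printoptions(precision=4,suppress=True)
d=np.radians
place([.4834,-.0593,.1637],-.0705,d(22),.025,.68,[[.47,-.06,.33]])
s=shot("side"); cv2.imwrite("pics/side1.png",s["pixels"][200:380,200:460].repeat(2,0).repeat(2,1))
t=shot("top"); print([(x["pixel"],x["confidence"],bydepth(t,x["pixel"])) for x in r.mark_of(t,"bush_large")[:2]])
E
python3 i.py
```

```text
contact k 0.0005 5.1925100721208715
opening 44.550972246062166
t 18.575
[([330.9, 172.8], 0.95, array([ 0.7185, -0.0712,  0.1017]))]
```

The held picture shows the large bushing squarely gripped at (325,320). After release, the network finds it near the wide stop.

View pics/side1.png

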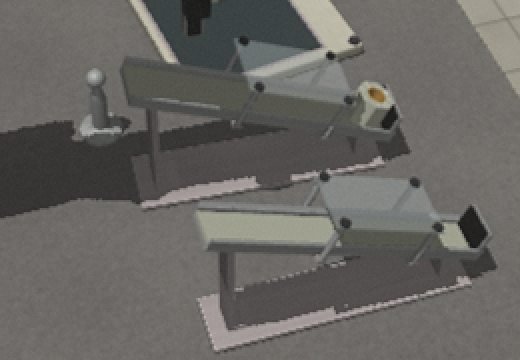

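```bash
cat > j.py <<'E'
from h import *
np.set_printoptions(precision=4,suppress=True)
d=np.radians
r.move_pose([.44,.08,.32],Rt(d(10),d(30)))
R=Rt(d(25),d(39))
g=np.array([.614,.2384,.046]); pre=g-.15*R[:,2]; print(pre,r.ik(pre,R),r.ik(g,R))
r.move_pose(pre-[.03,.03,-.03],R); r.servo_line(pre,rate=.2); r.pause(.2)
w=shot("wrist"); cv2.imwrite("pics/small.png",w["pixels"])
P=cloud(w); m=(np.hypot(P[...,0]-.614,P[...,1]-.2384)<.03)&(abs(P[...,2]-.0535)<.005);Q=P[m][:,:2]
ths=np.radians(np.arange(0,45)); W=np.array([[np.ptp(Q@[np.cos(t+k*np.pi/4),np.sin(t+k*np.pi/4)]) for k in range(4)] for t in ths])
t=ths[W.sum(1).argmin()]; n=np.array([[np.cos(t+k*np.pi/4),np.sin(t+k*np.pi/4)] for k in range(4)])
print(len(Q),np.degrees(t),W.min(1).min(),W[W.sum(1).argmin()],np.linalg.lstsq(n,[((Q@v).max()+(Q@v).min())/2 for v in n],rcond=None)[0],np.median(P[m][:,2]))
H=P.reshape(-1,3);H=H[(H[:,2]>.16)&(H[:,2]<.26)&(H[:,0]>.55)&(np.hypot(H[:,0]-.62,H[:,1]-.243)<.08)]
print("head pts",len(H), len(H) and (H.min(0),H.max(0)),r.observe()["t"])
E
python3 j.py
```

```text
[0.5284 0.1985 0.1626] [ 24.5365  16.0491 -57.2325 135.6594 107.6332  15.305  -14.7591] [ 20.1937  44.5807 -58.5401 127.1279 121.5533  36.07   -14.6681]Traceback (most recent call last):
  File "j.py", line 7, in <module>
    r.move_pose(pre-[.03,.03,-.03],R); r.servo_line(pre,rate=.2); r.pause(.2)
    ~~~~~~~~~~~^^^^^^^^^^^^^^^^^^^^^^
rig.IKError: the arm cannot take that pose within its joint ranges
```

The large bushing lies against the wide stop (crop pixel (375,103)), and nothing else has moved. The via pose was too close to the base, so I'll route differently.

```bash
sed -i 's/^r.move_pose(\[.44.*$/V=([.53,.12,.2],Rt(d(10),d(32)))/; s/^r.move_pose(pre-.*$/print(r.ik(*V), r.ik(g-.11*R[:,2]+[0,0,.02],R)); r.move_pose(*V); r.move_pose(pre,R); r.pause(.2)/' j.py; python3 j.py
```

```text
[0.5284 0.1985 0.1626] [ 24.5365  16.0491 -57.2325 135.6594 107.6332  15.305  -14.7591] [ 20.1937  44.5807 -58.5401 127.1279 121.5533  36.07   -14.6681]
[-11.3216   3.2811 -13.0359 133.41    34.3093  14.6079  44.7194] [ 23.4625  20.9138 -57.6423 133.2423 107.2861  19.0411 -12.5171]
1206 23.0 0.03389392394636721 [0.0365 0.0352 0.0339 0.0348] [0.6137 0.2383] 0.05348817594815995
head pts 0 0 21.575
```

View pics/small.png

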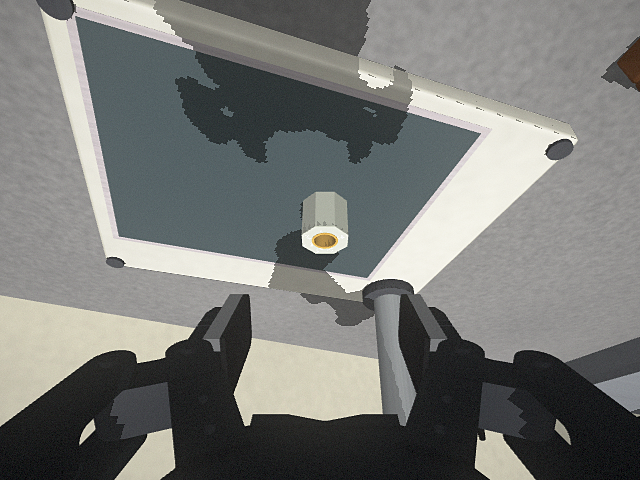

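The small bushing stands centred between the fingers at (325,235), with its flat facing squarely. Now I'll grasp it.

```bash
cat > k.py <<'E'
from h import *
np.set_printoptions(precision=4,suppress=True)
d=np.radians
pick((.6138,.2384),.0538,.034,d(24),d(39),.0262,.65,back=.11)
r.move_pose([.53,.12,.22],Rt(d(10),d(32)))
w=r.snapshot("wrist"); cv2.imwrite("pics/held2.png",w["pixels"])
R=Rt(0,d(15)); print([r.ik(v,R) is not None for v in ([.50,-.10,.34],[.49,-.278,.32],[.507,-.28,.26])], r.observe()["t"])
E
python3 k.py
```

```text
at [-0.0002 -0.0001  0.0005] [-0.2844 -0.1147 -0.4429]
grip 32.69288960794603 59.98004920547828
held 32.26947478395688 59.61336389416829 t 24.6583
[True, True, True] 26.025
```

View pics/held2.png

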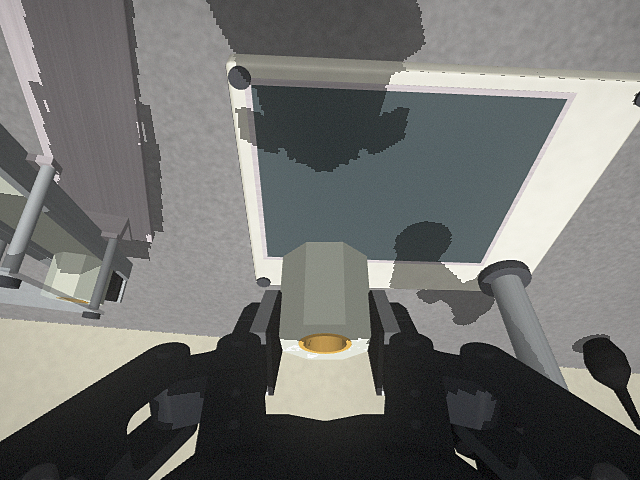

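The small bushing is squarely held at (325,300), so I'll place it now.

```bash
cat > l.py <<'E'
from h import *
np.set_printoptions(precision=4,suppress=True)
d=np.radians
place([.507,-.2785,.1647],-.006,d(39),.0262,.54,[[.50,-.10,.34],[.49,-.278,.32]])
s=shot("side"); cv2.imwrite("pics/side2.png",s["pixels"][180:380,200:460].repeat(2,0).repeat(2,1))
t=shot("top")
for n in("bush_small","bush_large"): print(n,[(x["pixel"],x["confidence"],bydepth(t,x["pixel"])) for x in r.mark_of(t,n)[:2]])
E
python3 l.py
```

```text
contact k 0.0 5.989180403027323
opening 32.48366247275733
t 32.9333
bush_small [([417.4, 162.0], 0.74, array([ 0.7507, -0.2731,  0.0928]))]
bush_large [([334.7, 172.8], 0.54, array([ 0.719 , -0.08  ,  0.1004]))]
```

View pics/side2.png

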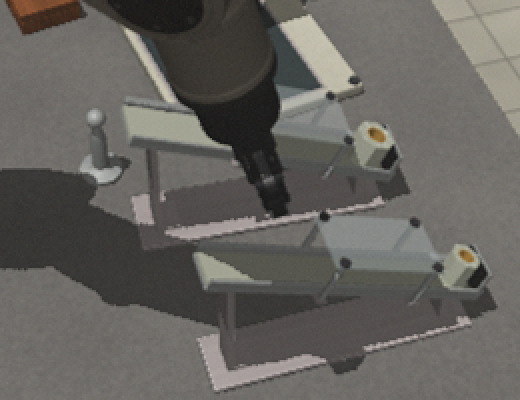

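Both bushings lie against their stops (crop pixels (375,145) and (462,265)). The gripper is raised clear, so I'm handing in.

```bash
python3 -c "
from rig import r
r.pause(.3); print(r.finish_job())"
```

```text
the job is handed in; nothing more can be done
None
```

The large bushing is at the stop of the wide lane and the small one at the stop of the narrow lane, each slid down by itself after release; I handed the job in at about 33 s of the 72 s allowed, and the hand-in call gave no verdict.

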